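# Walk the loaded jar basket back into the pull-out

## Task

The chrome basket of spice jars stands on the bamboo board in front of its empty bay in the open pull-out. Without lifting it, walk it forward with gentle pushes on its two near corners in turn, into the bay and against the far rail, so that first one and then the other of the two spring roller catches clicks over its far rim and it is fully home at both corners. Push on the basket and not on its glass jars, never harder than about 20 newtons, tip nothing over and leave everything else where it is.

Things in the scene. Friction and masses are not known exactly. Their poses are not given: they have to be found in the camera images.
- pullout: Narrow pull-out cabinet, fixed, drawn out along its own y. Origin: at counter level (z=0) below the centre of the empty bay; x points away from the robot, the way the basket is walked; y to the left, towards the wooden carcass (from y 322 mm, 285 mm high); z up. White deck 150 mm wide (x -75 to 75 mm), top at z 20 mm. Wooden front panel at y -262 mm, 282 mm high.
- bay_mouth (a point): Mid-point of the bay's mouth, at x -60, y 0, z 48 mm of the pull-out. The bay lies between two 8 mm chrome guide rods at this height: inner faces at y +-95 mm from x -30 to 10 mm, flaring out to +-113 mm at the mouth.
- home (a point): Where the basket's origin lies when it is home as drawn: x 0, y 0, z 20 mm of the pull-out. The real place is up to 4 mm nearer or farther in x, different every time and not measured, because the far rail with its two rubber stops (y +-60 mm) and roller catches is screwed down through slots. It must be felt.
- board: Fixed bamboo board 190 (x) x 300 (y) x 21 mm lying against the pull-out's near side and square to it, 2 mm gap, its top 1 mm above the deck. The basket starts on it. Origin: centre of its underside.
- lid_organizer: White plastic lid organiser with spring clips and small steel lids, fixed on the deck to the right of the bay: 120 x 96 mm, 78 mm tall (98 mm above the counter). Origin: centre of its underside.
- neighbour (a point): Top centre of the other jar basket, which stays fixed on the deck to the left of the bay: 110 x 176 mm, jar tops at this height, 85 mm above the counter.
- basket: Chrome basket to put in, loose: 110 (x) x 180 (y) mm, flat bottom, 6 mm round rim at height 55, total 58 mm; 0.6 to 1 kg with three loose jars of unequal weight; slides at about 2 to 5 N. Origin: centre of the underside; x to its far side, y left. Near and far sides have a flat band 170 mm wide, 17 to 43 mm up, outer face 55 mm from the origin: push the near band near its ends.
- rim_left (a point): Point on the axis of the basket's far rim, 52 mm ahead of the basket's origin, 60 mm to the left and 55 mm up: the place that passes under the left catch.
- rim_right (a point): The same point 60 mm to the right: it passes under the right catch.
- catch_left (a joint): Lift of the left spring roller catch, m: 0 when down (free, or dropped behind the rim when home), up to 0.0025 as the rim passes under. Orange roller, 12 mm across, axis at x 44 mm of the pull-out, +-4 mm unknown, y 60 mm. Met with the rim 6 mm short of the axis: the push there rises to 6 to 14 N, drops as it clicks over, and rises steeply at the rubber stop 8 mm past the axis.
- catch_right (a joint): The same for the right catch, at y -60 mm. The second of the two goes over more easily. Pushing in the middle works against both together, needs up to twice the force and clicks neither first.
- jar_left: Glass jar with steel screw lid, 50 mm diameter, 66 mm tall, loose in the left cell of the basket; origin: centre of its underside. Its top is 69 mm above the basket's underside.
- jar_middle: The same kind of jar in the middle cell.
- jar_right: The same kind of jar in the right cell.
- pepper_mill: Bystander: upright steel pepper mill, 54 mm diameter, 188 mm tall; origin: centre of its underside.
- pastry_brush: Bystander: red silicone pastry brush with a hard dark wooden handle, 200 mm long, lying on the counter along its own x; origin 10 mm below the handle's axis, at the handle's brush end.
- chile_jar: Bystander: amber glass jar with steel lid, 72 mm diameter, 105 mm tall; origin: centre of its underside.
- salsa_bowl: Bystander: blue ceramic bowl, 116 mm diameter, 52 mm tall; origin: centre of its underside.
- clay_mug: Bystander: terracotta mug, 80 mm diameter, 85 mm tall; origin: centre of its underside.
Not all that is in view belongs to the job. Leave any blue or pink look-alike of the jar_right alone.

How it is judged:
On the way, in this order (a step that is already met when the one before it is completed fails the run):
1. the basket's far rim is well inside the bay at both ends (x of each of rim_left, rim_right in the frame of pullout above 0.015 m).
2. one corner has clicked home before the other (((x of rim_left in the frame of pullout above 0.044 m and value of joint catch_left below 0.0006 m and (x of rim_right in the frame of pullout below 0.044 m or value of joint catch_right above 0.0006 m)) or (x of rim_right in the frame of pullout above 0.044 m and value of joint catch_right below 0.0006 m and (x of rim_left in the frame of pullout below 0.044 m or value of joint catch_left above 0.0006 m)))).
At the end, for the whole second after the job is handed in: The basket stands flat and still on the deck with its far rim past both roller catches, at least 44 mm ahead of the pull-out's origin at both rim points, and both catches down again (lift under 0.6 mm), its three jars upright in it (x of each of rim_left, rim_right in the frame of pullout above 0.044 m and value of joint each of catch_left, catch_right below 0.0006 m and height (world z) of basket below 0.024 m and angle between basket's own z axis and vertical below 0.04 rad and linear speed of basket below 0.01 m/s and angle between each of jar_left, jar_middle, jar_right's own z axis and vertical below 0.1 rad); the robot touches nothing.
It fails at once if the basket pushed harder than 20 N (contact force between any of the fingers, the arm and basket above 20 N).
It fails at once if the basket lifted (more than 12 mm) or tipped (height (world z) of basket above 0.033 m or angle between basket's own z axis and vertical above 0.15 rad).
It fails at once if a glass jar pushed by the robot or tipped (contact force between any of the arm, the fingers and jar_left above 3 N or contact force between any of the arm, the fingers and jar_middle above 3 N or contact force between any of the arm, the fingers and jar_right above 3 N or angle between any of jar_left, jar_middle, jar_right's own z axis and vertical above 0.35 rad).
It fails at once if something else knocked or shifted by more than 25 mm (distance of any of pepper_mill, pastry_brush, chile_jar, salsa_bowl, clay_mug from where it was at the start of the episode above 0.025 m).
It also fails if it takes over 72 s, if anything falls off the work surface, if the arm or the gripper's body presses on something with over 40 N, if the wrist force passes 120 N, or if a joint passes its speed limit or range.

## Robot

A 7-joint arm with a two-finger parallel gripper is mounted at the origin on the work surface. World frame = base frame: x ahead of the robot, y to its left, z up, the work surface at z = 0. Lengths are in m, angles in rad, forces in N, time in s.
With the tool pointing down it reaches from about 0.425 to 0.925 m from the base axis. Payload 6.8 kg.
Tool frame: the origin (TCP) lies at the very end of the fingers, on their centre line; the grasp point (between the pads) lies 19 mm behind it (r.tcp_to_grasp is the distance from the TCP to the grasp point, in m); z points along the fingers, y is the line along which they close (so a half turn about z gives the same grasp; the last joint's range is limited). The gripper opens to 85 mm and grips with 20 to 120 N. Pads are 22 mm wide; open, the fingers measure 114 mm over their backs; the gripper's body (76 mm by 85 mm) begins 54 mm behind the grasp point. The pads swing forward as they close: fully open they stand 13 mm farther back than shut.
Start: joints at [-1.3, 0.477, 0.022, 1.555, -0.011, 1.109, -0.083], TCP at [0.25, 0.627, 0.231] pointing down, gripper open.
Joint ranges: [-2.96, 2.96], [-0.34, 2.1], [-1.41, 1.46], [0.24, 2.44], [-1.37, 4.51], [0.17, 1.92], [-2.96, 2.96]. Speed limits (rad/s): [2.39, 2.39, 3.14, 3.14, 3.14, 3.14, 3.14].

## Interface

Orientations are given as a rotation vector (axis times angle).
In Python, from bench import r gives the robot as it stands.
- The arm moves only by the tool step_arm, never from a script. Its argument "moves" is a list of rows, each a list of 7 numbers: the shift along the tool's x, y, z in mm, then the turn, a rotation vector about the tool's x, y, z in rad, then the finger opening in mm, from 0 to 85.4. A call has 1 to 8 rows; each row is the pose to reach, as a shift and turn from the pose commanded when the call began, along the tool's axes at that moment; what a row does not reach only later rows make up. A row lasts 1/10 s, in which the tool goes at most 50 mm and 8.59 degrees, less where a joint would pass 70% of its speed; a pose out of reach is approached as far as the arm can. A call with a gripper value outside its range is refused whole. The fingers move at their own pace and stop on an object; "grip_force" is the grip in N (left out, the last holds). Time passes only in rows, so rows that repeat a pose let the fingers close. It gives the time, the measured TCP pose, the force, the opening and the grip force at its end, in the units of the state.
- r.get_obs(): the state, without advancing time (a new reading comes with each control period).
- r.grab_frame(name): name is "side" or "top" or "wrist"; returns a dict with "image" (480x640x3 uint8, red, green, blue), "depth" (480x640 float32, m along the optical axis (not along the pixel's ray), 0 where there is no reading), "mtx" (3x3 intrinsics, pixels), "rvec" (rotation vector, rad) and "tvec" (3), from world to camera coordinates, as OpenCV has them. Camera axes: x right, y down, z forward; pixel columns grow to the right and rows downward; lengths in m; the calibration is good to about 2 mm. A picture is of the moment at which its call begins.
- r.hand_in(): hands the job in; it is judged then, once.
The state is a dict: "clock": time; "joints": joint angles; "qvel": joint speeds; "tau": joint torques, N m; "tcp_pos": TCP position; "orientation": TCP orientation; "contact_force": force on the tool from outside, world axes, zero at the start; "moment": the same for the moment, N m; "grip_width": finger opening in m; "gripper_force": force on a finger pad.
Only numpy, scipy, OpenCV 4.12 (cv2) and the standard library are available. Lean on these libraries where they do the work, as an engineer would, in place of code of your own. Each camera call takes 0.05 s, during which the arm holds its last target. There are 200 camera calls.

## Working session

There is one attempt and no reset: what is moved stays moved. The work goes in short steps, Python scripts to look and compute and a tool call to move; the robot and the scene stay as the last step left them, time stands still between calls to the robot, and variables do not carry over. Pictures are saved under pics/ and viewed, at most 10 in all, crops included, and the job is handed in when it is done.

Besides the shell and the picture viewer there is one more tool, called after "Call:" by a JSON object that holds its "api" and its "payload", one argument or row to a line. step_arm: Moves the arm, as the interface text tells. Its arguments: {"type":"object","properties":{"moves":{"type":"array","items":{"type":"array","items":{"type":"number"}}},"grip_force":{"type":"number"}},"required":["moves"]}

```bash
mkdir -p pics
cat > h.py <<'E'
import numpy as np, cv2
from bench import r
def cam(n):
    f=r.grab_frame(n); R=cv2.Rodrigues(np.array(f['rvec'],float))[0]; t=np.array(f['tvec'],float).ravel()
    return f,np.array(f['mtx']),R,t
def cloud(f,K,R,t):
    d=f['depth']; v,u=np.mgrid[:480,:640]
    p=np.stack([(u-K[0,2])/K[0,0]*d,(v-K[1,2])/K[1,1]*d,d],-1)
    return (p-t)@R
def ray(K,R,t,u,v,z):
    d=R.T@np.array([(u-K[0,2])/K[0,0],(v-K[1,2])/K[1,1],1]); c=-R.T@t
    return c+d*(z-c[2])/d[2]
def save(f,n): cv2.imwrite('pics/'+n,f['image'][:,:,::-1])
E
python3 - <<'E'
from h import *
for n in('top','side'):
    f,K,R,t=cam(n); save(f,n+'1.png'); np.savez(n+'1',P=cloud(f,K,R,t),im=f['image'],K=K,R=R,t=t); print(n,-R.T@t,R[2],K[0,0])
o=r.get_obs(); print(o['tcp_pos'],o['orientation'],o['contact_force'],o['clock'])
E
```

```text
top [ 0.38771146 -0.01870997  1.17672606] [ 0.13849572  0.01353349 -0.99027056] 495.7195437032995
side [-0.11589828 -0.72790438  0.73456611] [ 0.5521941   0.60670886 -0.57182693] 504.053404692908
[0.24941354 0.62665691 0.23043577] [-5.91377744e-01 -3.08520869e+00  2.53034871e-03] [0.23555795 0.87899625 0.185673  ] 0.1
```

View pics/top1.png

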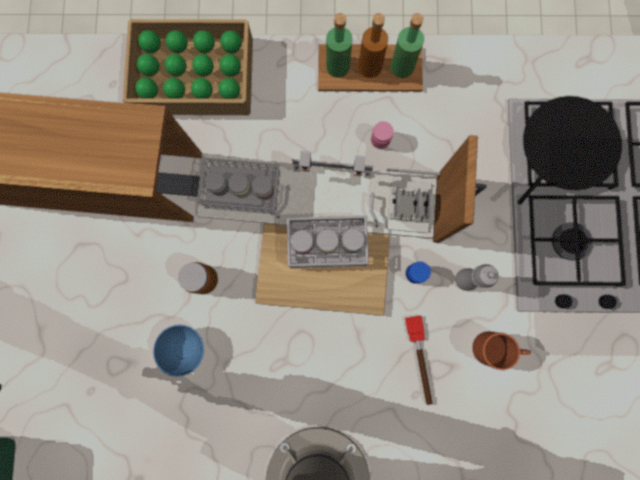

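View pics/side1.png

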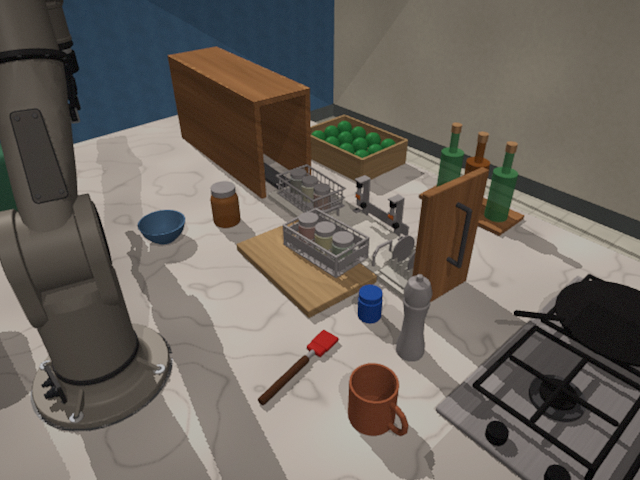

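The top view shows the basket at about (328,243) on the board (255–392, 222–313). The far rail with its two catches is at (303,160) and (362,168), and the bay lies between them. The arm is clear of the scene.

Run:
```python
from h import *
D=np.load('top1.npz'); P=D['P']; im=D['im']; K,R,t=D['K'],D['R'],D['t']
hsv=cv2.cvtColor(im,cv2.COLOR_RGB2HSV)
m=(hsv[...,0]>10)&(hsv[...,0]<26)&(hsv[...,1]>70)&(abs(P[...,2]-.021)<.008)
m[:200]=0;m[330:]=0;m[:,:240]=0;m[:,410:]=0
m=cv2.morphologyEx(m.astype(np.uint8),cv2.MORPH_OPEN,np.ones((3,3)))
v,u=np.nonzero(m); X=np.array([ray(K,R,t,a,b,.021)[:2] for a,b in zip(u,v)])
rb=cv2.minAreaRect((X*1000).astype(np.float32)); print('board',rb, np.median(P[m>0][:,2]))
# basket rim
sub=np.zeros(m.shape,bool); sub[205:280,275:380]=1
g=sub&(P[...,2]>.066)&(P[...,2]<.1); Y=P[g]
print('basket',cv2.minAreaRect((Y[:,:2]*1000).astype(np.float32)),len(Y))
# jars tops
g=sub&(P[...,2]>.084)&(P[...,2]<.1)
n,l,s,c=cv2.connectedComponentsWithStats(g.astype(np.uint8))
for i in range(1,n):
    if s[i,4]>60: print('jar',s[i,4],P[l==i].mean(0))
# catches
sub[:]=0; sub[145:185,285:385]=1
g=sub&(P[...,2]>.06)
n,l,s,c=cv2.connectedComponentsWithStats(g.astype(np.uint8))
for i in range(1,n):
    if s[i,4]>15: print('catch',s[i],c[i],P[l==i].mean(0),P[l==i].min(0),P[l==i].max(0))
for nm in('top','side'):
    D=np.load(nm+'1.npz'); im=D['im'];P=D['P'];hsv=cv2.cvtColor(im,cv2.COLOR_RGB2HSV)
    o=((hsv[...,0]<16)&(hsv[...,1]>140)&(hsv[...,2]>90)).astype(np.uint8)
    n,l,s,c=cv2.connectedComponentsWithStats(o)
    for i in range(1,n):
        q=P[l==i].mean(0)
        if .6<q[0]<.9 and s[i,4]>2: print(nm,'orange',s[i,4],c[i],q)
im=np.load('top1.npz')['im'][130:290,190:450]; cv2.imwrite('pics/c.png',cv2.resize(im[:,:,::-1],None,fx=3,fy=3,interpolation=cv2.INTER_CUBIC))
im=np.load('side1.npz')['im'][150:310,230:450]; cv2.imwrite('pics/c2.png',cv2.resize(im[:,:,::-1],None,fx=3.5,fy=3.5,interpolation=cv2.INTER_CUBIC))
```

```text
board ((476.8633728027344, -5.804443359375), (298.83599853515625, 188.2145233154297), 85.20841979980469) 0.021251157633830578
basket ((535.1375122070312, -16.05736541748047), (110.30931091308594, 180.26837158203125), 1.9871559143066406) 1839
jar 354 [ 0.53722099 -0.07293881  0.0893997 ]
jar 361 [0.53288033 0.04084046 0.0892494 ]
jar 355 [ 0.53474729 -0.01597932  0.08926361]
catch [292 151  45  21 295] [307.8440678  160.83728814] [0.70653752 0.02749787 0.11690835] [ 0.38771146 -0.03521535  0.06000096] [0.72788844 0.06714847 1.17672606]
catch [338 155  35  21 255] [357.84313725 165.09803922] [ 0.69893793 -0.08264445  0.11240989] [ 0.6805217  -0.11853966  0.06005988] [ 0.71899061 -0.03977929  0.13595238]
top orange 3 [ 5.66666667 95.33333333] [0.7815164  0.59924693 0.28474525]
top orange 3 [13.66666667 96.        ] [0.7797251  0.58292089 0.28592808]
top orange 5 [18.8 96.4] [0.77865428 0.57250441 0.28665279]
top orange 10 [31.7 97.2] [0.77747683 0.54806422 0.28595186]
top orange 10 [48.6 98.9] [0.7742105  0.5153333  0.28599615]
top orange 7 [ 56.85714286 100.14285714] [0.77195179 0.4995
[... 6433 characters left out ...]
ge 3 [ 20. 185.] [0.60783298 0.55876223 0.27889395]
top orange 3 [ 33. 186.] [0.60566046 0.53300217 0.280659  ]
side orange 3231 [237.97152584  74.02971216] [0.68581168 0.5295803  0.28395011]
side orange 578 [460.74740484 177.06747405] [ 0.74331475 -0.22112016  0.22386811]
side orange 12 [357.5 196. ] [0.69297099 0.03414983 0.08308641]
side orange 16 [390.125 216.125] [ 0.68271692 -0.08500526  0.08321499]
side orange 3 [454. 217.] [ 0.61981834 -0.29217735  0.2066756 ]
side orange 5 [453.2 225.2] [ 0.62121531 -0.29270308  0.18728378]
side orange 65 [449.47692308 243.96923077] [ 0.60881799 -0.29909214  0.15172256]
side orange 98 [442.34693878 278.34693878] [ 0.61592849 -0.29214799  0.05505793]
```

View pics/c.png

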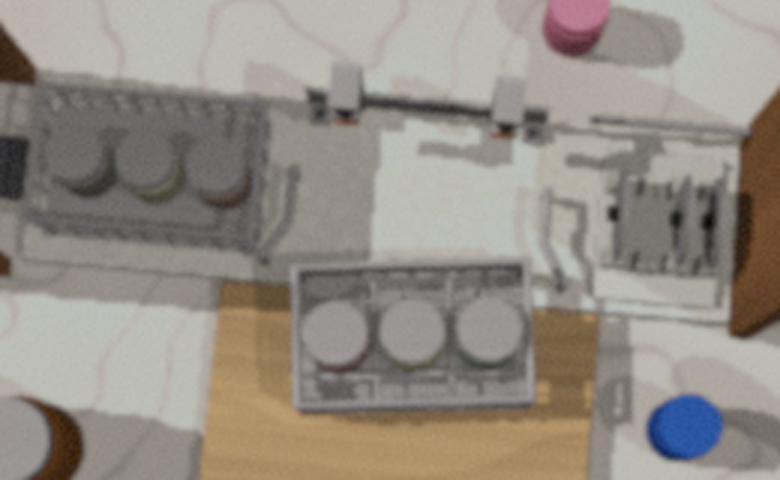

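View pics/c2.png

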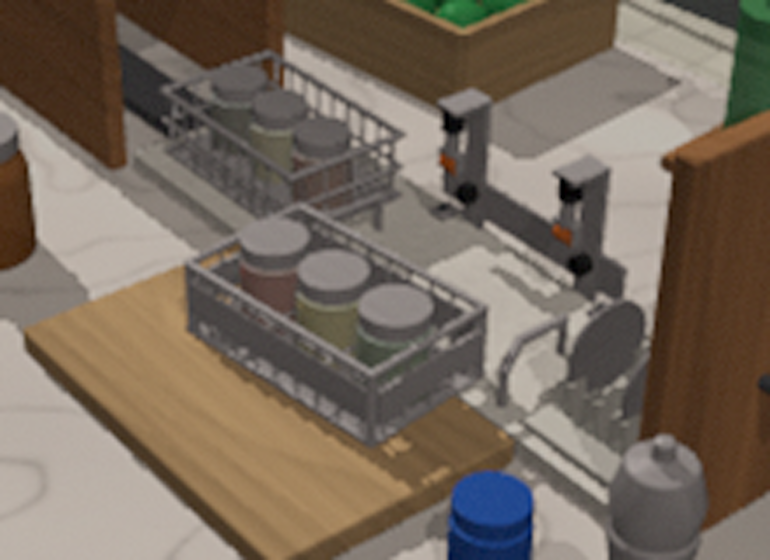

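The crops show the basket turned left-end-back relative to the bay, with the rollers visible. In the pull-out frame (yaw about -4.85°, origin about (0.648, -0.022)) the basket sits at about x -113, y -4 mm, yaw +7°. I'll push the left corner first.

Call:
{"api": "step_arm", "payload": {
  "moves": [
    [-50, -56, 0, 0, 0, -0.1, 0],
    [-100, -113, 0, 0, 0, -0.2, 0],
    [-150, -170, 0, 0, 0, -0.294, 0],
    [-200, -226, 0, 0, 0, -0.294, 0],
    [-250, -282, 0, 0, 0, -0.294, 0],
    [-300, -339, 0, 0, 0, -0.294, 0],
    [-300, -339, 0, 0, 0, -0.294, 0],
    [-300, -339, 0, 0, 0, -0.294, 0]
  ]
}}

```text
clock: 0.9
tcp_pos: [0.3853, 0.2487, 0.2312]
orientation: [-0.133, -3.139, -0.0]
contact_force: [1.2, 0.2, -0.1]
grip_width: -0.0001
gripper_force: 0.0
```

```bash
cat >> h.py <<'E'
O=np.array([.6481,-.0215]); yaw=-.0847
ex=np.array([np.cos(yaw),np.sin(yaw)]); ey=np.array([-ex[1],ex[0]])
def pc(p): d=np.asarray(p)[...,:2]-O; return np.stack([d@ex,d@ey],-1)*1000
def st(tx=None,ty=None,tz=None):
    o=r.get_obs(); R=cv2.Rodrigues(np.array(o['orientation'],float))[0]; p=np.array(o['tcp_pos'])
    f=np.array(o['contact_force'])
    print('t',o['clock'],'tcp pullout',pc(p).round(1),'z',round(p[2]*1e3,1),'F',np.r_[f[:2]@ex,f[:2]@ey,f[2]].round(2),'w',o['grip_width'])
    print('R',R.round(3).tolist())
    if tx is not None:
        w=np.r_[O+ex*tx/1e3+ey*ty/1e3,tz/1e3]
        Rt=np.c_[np.r_[-ex,0],np.r_[ey,0],[0,0,-1]]
        print('shift',(R.T@(w-p)*1e3).round(1),'turn',cv2.Rodrigues(R.T@Rt)[0].ravel().round(3))
E
python3 -c "
from h import *; st(-200,66,231)"
```

```text
t 0.9 tcp pullout [-284.7  247. ] z 231.2 F [ 1.15  0.31 -0.09] w -7.360864641085523e-05
R [[-0.996, 0.085, -0.0], [0.085, 0.996, 0.0], [0.0, 0.0, -1.0]]
shift [ -84.7 -181.     0.2] turn [ 0. -0. -0.]
```

Call:
{"api": "step_arm", "payload": {
  "moves": [
    [-20, -45, 0, 0, 0, 0, 0],
    [-40, -90, 0, 0, 0, 0, 0],
    [-60, -135, 0, 0, 0, 0, 0],
    [-80, -181, 10, 0, 0, 0, 0],
    [-80, -181, 55, 0, 0, 0, 0],
    [-80, -181, 100, 0, 0, 0, 0],
    [-80, -181, 145, 0, 0, 0, 0],
    [-80, -181, 170, 0, 0, 0, 0]
  ]
}}

```text
clock: 1.7
tcp_pos: [0.4475, 0.063, 0.0583]
orientation: [-0.133, -3.135, 0.003]
contact_force: [0.2, -0.7, 1.0]
grip_width: -0.0001
gripper_force: 0.0
```

```bash
python3 -c "
from h import *; st(-200,66,46)
f,K,R,t=cam('side'); save(f,'s2.png')"
```

```text
t 1.7 tcp pullout [-207.    67.3] z 58.3 F [ 0.25 -0.67  0.99] w -0.0001268603095484717
R [[-0.996, 0.085, -0.004], [0.085, 0.996, -0.001], [0.004, -0.002, -1.0]]
shift [-7.1 -1.2 12.3] turn [-0.002 -0.004 -0.   ]
```

View pics/s2.png

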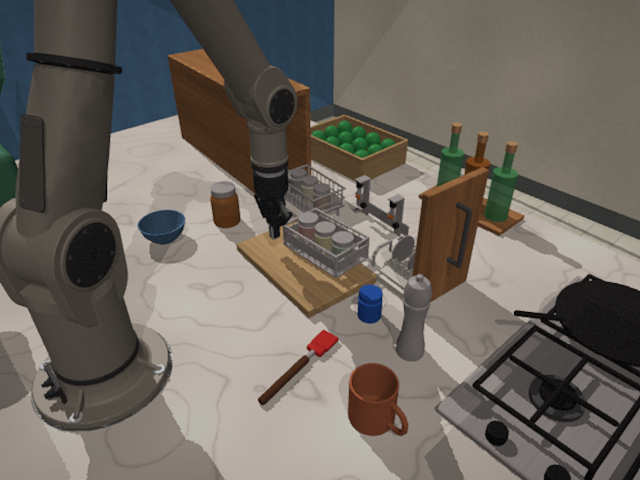

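The fingertips stand behind the left end of the near band, at pixel (275,235). Next I lower them and begin pushing.

Call:
{"api": "step_arm", "payload": {
  "moves": [
    [0, 0, 8, 0, 0, 0, 0],
    [-5, 0, 14, 0, 0, 0, 0],
    [-10, 0, 14, 0, 0, 0, 0],
    [-14, 0, 14, 0, 0, 0, 0],
    [-18, 0, 14, 0, 0, 0, 0],
    [-21, 0, 14, 0, 0, 0, 0],
    [-24, 0, 14, 0, 0, 0, 0],
    [-24, 0, 14, 0, 0, 0, 0]
  ]
}}

```text
clock: 2.55
tcp_pos: [0.4741, 0.0617, 0.0475]
orientation: [0.133, 3.138, 0.0]
contact_force: [0.2, 0.3, 0.3]
grip_width: -0.0001
gripper_force: 0.0
```

```bash
cat >> h.py <<'E'
def basket(dz=.0):
    f,K,R,t=cam('top'); P=cloud(f,K,R,t); q=pc(P)
    z=P[...,2]; sub=(abs(q[...,1])<108)&(q[...,0]>-185)&(q[...,0]<30)
    g=(sub&(z>.083)&(z<.094)).astype(np.uint8); n,l,s,c=cv2.connectedComponentsWithStats(g)
    J=sorted([q[l==i].mean(0).tolist() for i in range(1,n) if s[i,4]>150],key=lambda a:-a[1])
    print('jars',np.round(J,1).tolist(),[int(a) for a in s[1:,4] if a>20])
    if len(J)>1: print('jar yaw',np.degrees(np.arctan2(J[-1][0]-J[0][0],J[0][1]-J[-1][1])).round(2))
    g=sub&(z>.068)&(z<.084); Y=q[g]
    # far rim: per-y-bin max x ; 
    b=[]
    for y in range(-80,81,8):
        k=Y[abs(Y[:,1]-y)<4]
        if len(k)>3: b.append([y,np.percentile(k[:,0],96)])
    b=np.array(b); a=np.polyfit(b[:,1]*0+b[:,0],b[:,1],1); e=abs(np.polyval(a,b[:,0])-b[:,1]); b=b[e<np.median(e)*3+.3]; a=np.polyfit(b[:,0],b[:,1],1)
    print('far edge x0 %.1f yaw %.2f deg  rimL %.1f rimR %.1f'%(a[1],-np.degrees(np.arctan(a[0])),np.polyval(a,60)-3,np.polyval(a,-60)-3),'y range',np.percentile(Y[:,1],[1,99]).round(1))
    return f
E
python3 -c "
from h import *; st(); basket()"
```

```text
t 2.55 tcp pullout [-180.4   68.2] z 47.5 F [0.2  0.27 0.26] w -6.68759732415614e-05
R [[-0.996, 0.085, 0.001], [0.085, 0.996, 0.0], [-0.001, 0.0, -1.0]]
jars [[-108.7, -7.2], [-105.5, -63.9]] [98, 360, 358]
jar yaw 3.22
far edge x0 -54.8 yaw 2.95 deg  rimL -60.9 rimR -54.7 y range [-98.2  83.2]
```

Call:
{"api": "step_arm", "payload": {
  "moves": [
    [10, 0, 0, 0, 0, 0, 0],
    [10, 0, -45, 0, 0, 0, 0],
    [5, -10, -90, 0, 0, 0, 0],
    [-10, -60, -90, 0, 0, 0, 0],
    [-25, -105, -90, 0, 0, 0, 0],
    [-40, -150, -90, 0, 0, 0, 0],
    [-45, -193, -90, 0, 0, 0, 0],
    [-45, -193, -90, 0, 0, 0, 0]
  ]
}}

```text
clock: 3.4
tcp_pos: [0.5007, -0.1416, 0.1376]
orientation: [0.149, 3.137, -0.005]
contact_force: [-0.0, 0.9, 0.3]
grip_width: 0.0002
gripper_force: 0.0
```

Run:
```python
from h import *
st(-135,-123,46)
D=np.load('top1.npz');K,R,t=D['K'],D['R'],D['t']
for u,v,z in((305,169,.083),(357.7,174,.083)): print(pc(ray(K,R,t,u,v,z)))
D=np.load('top1.npz'); q=pc(D['P']); z=D['P'][...,2]
g=(q[...,0]>48)&(q[...,0]<75)&(z>.125)&(z<.145)&(abs(q[...,1])<90)
for s in(q[...,1]>0,q[...,1]<0): print('post',q[g&s].mean(0),z[g&s].mean(),q[g&s].min(0),q[g&s].max(0))
f,K,R,t=cam('side');hsv=cv2.cvtColor(f['image'],cv2.COLOR_RGB2HSV);q=pc(cloud(f,K,R,t))
z=cloud(f,K,R,t)[...,2]
g=(abs(z-.048)<.006)&(q[...,0]>-70)&(q[...,0]<15)
for lo,hi in((85,125),(-125,-85)):
    k=g&(q[...,1]>lo)&(q[...,1]<hi); a=q[k]
    for x in range(-60,15,10):
        b=a[abs(a[:,0]-x)<5]
        if len(b): print(lo,x,len(b),np.percentile(b[:,1],[10,50,90]).round(1))
```

```text
t 3.4 tcp pullout [-136.7 -132.1] z 137.6 F [-0.12  0.89  0.28] w 0.00018200240380548415
R [[-0.996, 0.095, 0.001], [0.095, 0.996, -0.003], [-0.001, -0.003, -1.0]]
shift [-1.5  9.5 91.6] turn [-0.003  0.001 -0.01 ]
[44.59379794 60.97489092]
[ 43.87780049 -59.19813321]
post [60.39197829 60.90029605] 0.13035608832434553 [48.32461944 50.24523578] [72.8298503  71.71391991]
post [ 60.29928859 -58.51273146] 0.13056059551001176 [ 48.10115143 -69.45646127] [ 73.07771214 -47.59042449]
85 -60 2 [115.9 117.  118.1]
85 -50 6 [113.1 121.3 122.3]
85 -40 5 [119.9 121.8 123.5]
85 -30 10 [ 94.3  99.6 121.8]
85 -20 16 [ 92.3  96.5 121.1]
85 -10 13 [ 93.   96.5 120.7]
85 0 17 [ 93.   99.8 122.1]
85 10 4 [102.9 120.7 122. ]
-125 -60 27 [-120.3 -113.4  -97.1]
-125 -50 9 [-113.7 -112.4 -106.1]
-125 -40 13 [-110.6 -107.3 -104.3]
-125 -30 10 [-105.  -102.6  -98.8]
-125 -20 12 [-105.2 -102.4 -101.5]
-125 -10 12 [-103.8 -102.8 -100.2]
-125 0 13 [-105.1 -103.8 -101.4]
-125 10 7 [-104.2 -102.6  -99.6]
```

Call:
{"api": "step_arm", "payload": {
  "moves": [
    [0, 0, 45, 0, 0, 0, 0],
    [0, 0, 90, 0, 0, 0, 0],
    [0, 3, 90, 0, 0, 0, 0],
    [0, 9, 90, 0, 0, 0, 0],
    [0, 13, 90, 0, 0, 0, 0],
    [0, 17, 90, 0, 0, 0, 0],
    [0, 21, 90, 0, 0, 0, 0],
    [0, 21, 90, 0, 0, 0, 0]
  ]
}}

```text
clock: 4.25
tcp_pos: [0.5048, -0.1129, 0.0485]
orientation: [0.132, 3.136, 0.0]
contact_force: [0.1, -0.3, -0.3]
grip_width: 0.0002
gripper_force: 0.2
```

```bash
python3 -c "
from h import *; st(); basket()"
```

```text
t 4.25 tcp pullout [-135.  -103.2] z 48.5 F [ 0.09 -0.29 -0.32] w 0.00019947853147904874
R [[-0.996, 0.084, 0.003], [0.084, 0.996, 0.0], [-0.003, 0.0, -1.0]]
jars [[-108.4, 60.2], [-106.3, 3.4], [-99.4, -45.8]] [357, 358, 193]
jar yaw 4.82
far edge x0 -51.9 yaw 2.01 deg  rimL -57.0 rimR -52.8 y range [-67.   93.6]
```

Call:
{"api": "step_arm", "payload": {
  "moves": [
    [0, -10, 0, 0, 0, 0, 0],
    [0, -10, -45, 0, 0, 0, 0],
    [5, 0, -85, 0, 0, 0, 0],
    [20, 45, -85, 0, 0, 0, 0],
    [35, 90, -85, 0, 0, 0, 0],
    [50, 135, -85, 0, 0, 0, 0],
    [52, 171, -85, 0, 0, 0, 0],
    [52, 171, -80, 0, 0, 0, 0]
  ]
}}

```text
clock: 5.1
tcp_pos: [0.4669, 0.0665, 0.1279]
orientation: [0.121, 3.138, 0.004]
contact_force: [0.1, -0.2, 0.1]
grip_width: 0.0002
gripper_force: 0.0
```

Call:
{"api": "step_arm", "payload": {
  "moves": [
    [0, 0, 0, 0, 0, 0, 0],
    [0, 0, 40, 0, 0, 0, 0],
    [0, 0, 80, 0, 0, 0, 0],
    [-4, 0, 80, 0, 0, 0, 0],
    [-9, 0, 80, 0, 0, 0, 0],
    [-13, 0, 80, 0, 0, 0, 0],
    [-17, 0, 80, 0, 0, 0, 0],
    [-17, 0, 80, 0, 0, 0, 0]
  ]
}}

```text
clock: 5.9
tcp_pos: [0.4849, 0.0599, 0.0487]
orientation: [0.134, 3.136, 0.001]
contact_force: [-0.6, -0.4, 0.3]
grip_width: -0.0003
gripper_force: 0.0
```

```bash
python3 -c "
from h import *; st(); basket()"
```

```text
t 5.9 tcp pullout [-169.5   67.3] z 48.7 F [-0.55 -0.44  0.34] w -0.00034274264512948113
R [[-0.996, 0.085, 0.003], [0.085, 0.996, 0.001], [-0.003, 0.001, -1.0]]
jars [[-103.0, 2.7], [-103.7, -54.2]] [357, 356]
jar yaw -0.74
far edge x0 -48.8 yaw -1.13 deg  rimL -50.7 rimR -53.0 y range [-86.9  90.7]
```

Call:
{"api": "step_arm", "payload": {
  "moves": [
    [10, -10, 0, 0, 0, 0, 0],
    [12, -50, 0, 0, 0, 0, 0],
    [12, -95, 0, 0, 0, 0, 0],
    [12, -136, 0, 0, 0, 0, 0],
    [7, -136, 0, 0, 0, 0, 0],
    [2, -136, 0, 0, 0, 0, 0],
    [-3, -136, 0, 0, 0, 0, 0],
    [-8, -136, 0, 0, 0, 0, 0]
  ]
}}

```text
clock: 6.75
tcp_pos: [0.4794, -0.0752, 0.0471]
orientation: [-0.13, -3.137, -0.001]
contact_force: [-2.1, -1.1, 1.1]
grip_width: -0.0001
gripper_force: 1.2
```

```bash
python3 -c "
from h import *; st(); basket()"
```

```text
t 6.75 tcp pullout [-163.6  -67.8] z 47.1 F [-2.05 -1.25  1.09] w -5.5383641608035854e-05
R [[-0.997, 0.083, -0.002], [0.083, 0.997, 0.0], [0.002, 0.0, -1.0]]
jars [[-101.0, 62.0], [-98.9, 5.4]] [353, 360]
jar yaw 2.14
far edge x0 -44.5 yaw 2.04 deg  rimL -49.6 rimR -45.4 y range [-81.6  95.6]
```

Call:
{"api": "step_arm", "payload": {
  "moves": [
    [10, 20, 0, 0, 0, 0, 0],
    [12, 65, 0, 0, 0, 0, 0],
    [12, 110, 0, 0, 0, 0, 0],
    [9, 140, 0, 0, 0, 0, 0],
    [5, 139, 0, 0, 0, 0, 0],
    [0, 138, 0, 0, 0, 0, 0],
    [-5, 136, 0, 0, 0, 0, 0],
    [-9, 134, 0, 0, 0, 0, 0]
  ]
}}

```text
clock: 7.6
tcp_pos: [0.5001, 0.0552, 0.0471]
orientation: [-0.136, -3.138, 0.001]
contact_force: [-1.8, 0.9, 0.7]
grip_width: 0.0
gripper_force: 1.0
```

```bash
python3 -c "
from h import *; st(); basket()"
```

```text
t 7.6 tcp pullout [-154.    63.9] z 47.1 F [-1.86  0.76  0.66] w 1.1735662534975284e-05
R [[-0.996, 0.086, -0.001], [0.086, 0.996, -0.0], [0.001, -0.0, -1.0]]
jars [[-89.1, -0.4], [-90.5, -57.3]] [352, 356]
jar yaw -1.33
far edge x0 -34.4 yaw -1.88 deg  rimL -35.4 rimR -39.4 y range [-90.2  87. ]
```

Call:
{"api": "step_arm", "payload": {
  "moves": [
    [10, -20, 0, 0, 0, 0, 0],
    [13, -65, 0, 0, 0, 0, 0],
    [13, -110, 0, 0, 0, 0, 0],
    [10, -134, 0, 0, 0, 0, 0],
    [5, -134, 0, 0, 0, 0, 0],
    [0, -134, 0, 0, 0, 0, 0],
    [-5, -133, 0, 0, 0, 0, 0],
    [-10, -132, 0, 0, 0, 0, 0]
  ]
}}

```text
clock: 8.45
tcp_pos: [0.499, -0.0752, 0.0471]
orientation: [-0.131, -3.138, -0.0]
contact_force: [-1.6, -0.7, -0.8]
grip_width: 0.0
gripper_force: 0.8
```

```bash
python3 -c "
from h import *; st(); basket()"
```

```text
t 8.45 tcp pullout [-144.   -66.1] z 47.1 F [-1.53 -0.79 -0.82] w 1.6402661769596363e-05
R [[-0.997, 0.083, -0.001], [0.083, 0.997, 0.0], [0.001, 0.0, -1.0]]
jars [[-82.6, 60.8], [-79.3, 4.8]] [356, 335]
jar yaw 3.39
far edge x0 -24.9 yaw 2.84 deg  rimL -30.9 rimR -24.9 y range [-81.9  94.6]
```

Call:
{"api": "step_arm", "payload": {
  "moves": [
    [10, 20, 0, 0, 0, 0, 0],
    [13, 65, 0, 0, 0, 0, 0],
    [13, 110, 0, 0, 0, 0, 0],
    [11, 138, 0, 0, 0, 0, 0],
    [7, 138, 0, 0, 0, 0, 0],
    [2, 136, 0, 0, 0, 0, 0],
    [-3, 134, 0, 0, 0, 0, 0],
    [-8, 132, 0, 0, 0, 0, 0]
  ]
}}

```text
clock: 9.3
tcp_pos: [0.518, 0.0536, 0.0471]
orientation: [-0.136, -3.138, 0.001]
contact_force: [-2.7, 1.3, -0.2]
grip_width: -0.0001
gripper_force: 0.9
```

```bash
python3 -c "
from h import *; st(); basket()"
```

```text
t 9.3 tcp pullout [-136.    63.8] z 47.1 F [-2.82  1.11 -0.16] w -0.0001321764944984656
R [[-0.996, 0.086, -0.001], [0.086, 0.996, -0.0], [0.001, -0.0, -1.0]]
jars [[-70.4, -0.5], [-71.8, -58.0]] [354, 348]
jar yaw -1.37
far edge x0 -15.9 yaw -1.67 deg  rimL -17.1 rimR -20.6 y range [-90.7  86. ]
```

Call:
{"api": "step_arm", "payload": {
  "moves": [
    [10, -20, 0, 0, 0, 0, 0],
    [13, -65, 0, 0, 0, 0, 0],
    [13, -110, 0, 0, 0, 0, 0],
    [10, -134, 0, 0, 0, 0, 0],
    [5, -134, 0, 0, 0, 0, 0],
    [0, -134, 0, 0, 0, 0, 0],
    [-5, -134, 0, 0, 0, 0, 0],
    [-9, -135, 0, 0, 0, 0, 0]
  ]
}}

```text
clock: 10.15
tcp_pos: [0.5159, -0.0794, 0.0471]
orientation: [-0.13, -3.138, -0.001]
contact_force: [-1.9, -0.6, -0.5]
grip_width: -0.0001
gripper_force: 0.7
```

```bash
python3 -c "
from h import *; st(); basket()"
```

```text
t 10.15 tcp pullout [-126.8  -68.8] z 47.1 F [-1.83 -0.74 -0.46] w -5.610141001258047e-05
R [[-0.997, 0.083, -0.001], [0.083, 0.997, 0.0], [0.001, 0.0, -1.0]]
jars [[-64.7, 59.0], [-62.0, 3.0]] [350, 341]
jar yaw 2.78
far edge x0 -7.7 yaw 2.31 deg  rimL -13.2 rimR -8.3 y range [-82.9  93.3]
```

Call:
{"api": "step_arm", "payload": {
  "moves": [
    [10, 20, 0, 0, 0, 0, 0],
    [13, 65, 0, 0, 0, 0, 0],
    [13, 110, 0, 0, 0, 0, 0],
    [11, 138, 0, 0, 0, 0, 0],
    [7, 138, 0, 0, 0, 0, 0],
    [2, 137, 0, 0, 0, 0, 0],
    [-3, 136, 0, 0, 0, 0, 0],
    [-8, 135, 0, 0, 0, 0, 0]
  ]
}}

```text
clock: 11.0
tcp_pos: [0.5349, 0.0522, 0.0471]
orientation: [-0.136, -3.138, 0.001]
contact_force: [-1.3, 1.4, -0.4]
grip_width: 0.0002
gripper_force: 0.9
```

```bash
python3 -c "
from h import *; st(); basket()"
```

```text
t 11.0 tcp pullout [-119.    63.9] z 47.1 F [-1.44  1.3  -0.36] w 0.00020370003758931067
R [[-0.996, 0.086, -0.001], [0.086, 0.996, -0.0], [0.001, -0.0, -1.0]]
jars [[-53.2, -2.5], [-54.9, -59.0]] [344, 355]
jar yaw -1.78
far edge x0 1.1 yaw -1.33 deg  rimL -0.5 rimR -3.3 y range [-91.9  81.8]
```

Call:
{"api": "step_arm", "payload": {
  "moves": [
    [10, -20, 0, 0, 0, 0, 0],
    [13, -65, 0, 0, 0, 0, 0],
    [13, -110, 0, 0, 0, 0, 0],
    [10, -136, 0, 0, 0, 0, 0],
    [5, -136, 0, 0, 0, 0, 0],
    [0, -136, 0, 0, 0, 0, 0],
    [-5, -135, 0, 0, 0, 0, 0],
    [-10, -134, 0, 0, 0, 0, 0]
  ]
}}

```text
clock: 11.85
tcp_pos: [0.5337, -0.0799, 0.047]
orientation: [-0.131, -3.138, -0.0]
contact_force: [-2.3, -1.0, -0.1]
grip_width: -0.0002
gripper_force: 0.8
```

```bash
python3 -c "
from h import *; st(); basket()"
```

```text
t 11.85 tcp pullout [-109.   -67.9] z 47.0 F [-2.25 -1.19 -0.05] w -0.00024805551549985906
R [[-0.997, 0.083, -0.001], [0.083, 0.997, 0.0], [0.001, 0.0, -1.0]]
jars [[-46.9, 59.3], [-44.3, 3.9]] [351, 328]
jar yaw 2.74
far edge x0 10.2 yaw 2.29 deg  rimL 4.8 rimR 9.6 y range [-77.7  93.3]
```

Call:
{"api": "step_arm", "payload": {
  "moves": [
    [10, 20, 0, 0, 0, 0, 0],
    [13, 65, 0, 0, 0, 0, 0],
    [13, 110, 0, 0, 0, 0, 0],
    [11, 138, 0, 0, 0, 0, 0],
    [7, 138, 0, 0, 0, 0, 0],
    [2, 137, 0, 0, 0, 0, 0],
    [-3, 136, 0, 0, 0, 0, 0],
    [-8, 135, 0, 0, 0, 0, 0]
  ]
}}

```text
clock: 12.7
tcp_pos: [0.5529, 0.0518, 0.0471]
orientation: [-0.136, -3.138, 0.0]
contact_force: [-1.8, 0.5, -0.3]
grip_width: -0.0002
gripper_force: 0.9
```

```bash
python3 -c "
from h import *; st(); basket()"
```

```text
t 12.7 tcp pullout [-101.    64.9] z 47.1 F [-1.81  0.37 -0.34] w -0.00023245052913817196
R [[-0.996, 0.086, -0.001], [0.086, 0.996, -0.0], [0.001, -0.0, -1.0]]
jars [[-35.1, -2.2], [-36.5, -59.6]] [353, 350]
jar yaw -1.35
far edge x0 19.3 yaw -1.20 deg  rimL 17.5 rimR 15.0 y range [-92.   35.9]
```

Call:
{"api": "step_arm", "payload": {
  "moves": [
    [10, -20, 0, 0, 0, 0, 0],
    [13, -65, 0, 0, 0, 0, 0],
    [13, -110, 0, 0, 0, 0, 0],
    [10, -136, 0, 0, 0, 0, 0],
    [5, -136, 0, 0, 0, 0, 0],
    [0, -136, 0, 0, 0, 0, 0],
    [-5, -135, 0, 0, 0, 0, 0],
    [-9, -135, 0, 0, 0, 0, 0]
  ]
}}

```text
clock: 13.55
tcp_pos: [0.5508, -0.0811, 0.047]
orientation: [-0.13, -3.138, -0.001]
contact_force: [-1.9, -0.3, -0.1]
grip_width: 0.0003
gripper_force: 1.0
```

```bash
python3 -c "
from h import *; st(); basket()"
```

```text
t 13.55 tcp pullout [-91.9 -67.7] z 47.0 F [-1.82 -0.46 -0.13] w 0.00026333020414559305
R [[-0.997, 0.083, -0.001], [0.083, 0.997, 0.0], [0.001, 0.0, -1.0]]
jars [[-28.7, 58.8], [-26.7, 4.0]] [348, 315]
jar yaw 2.03
far edge x0 27.5 yaw 1.46 deg  rimL 23.0 rimR 26.0 y range [-21.9  92.3]
```

Call:
{"api": "step_arm", "payload": {
  "moves": [
    [10, 20, 0, 0, 0, 0, 0],
    [13, 65, 0, 0, 0, 0, 0],
    [14, 110, 0, 0, 0, 0, 0],
    [14, 138, 0, 0, 0, 0, 0],
    [10, 138, 0, 0, 0, 0, 0],
    [7, 137, 0, 0, 0, 0, 0],
    [4, 136, 0, 0, 0, 0, 0],
    [2, 135, 0, 0, 0, 0, 0]
  ]
}}

```text
clock: 14.4
tcp_pos: [0.5597, 0.0511, 0.0472]
orientation: [-0.136, -3.138, 0.0]
contact_force: [-2.3, 2.1, 0.8]
grip_width: -0.0
gripper_force: 1.2
```

```bash
python3 -c "
from h import *; st(); basket()"
```

```text
t 14.4 tcp pullout [-94.3  64.9] z 47.2 F [-2.47  1.89  0.85] w -4.424000497315692e-06
R [[-0.996, 0.086, -0.001], [0.086, 0.996, -0.0], [0.001, -0.0, -1.0]]
jars [[-25.7, 1.6], [-24.8, -55.4]] [351, 349]
jar yaw 0.88
far edge x0 28.6 yaw 0.48 deg  rimL 25.1 rimR 26.1 y range [-88.1  34.1]
```

Call:
{"api": "step_arm", "payload": {
  "moves": [
    [-2, 0, 0, 0, 0, 0, 0],
    [-4, 0, 0, 0, 0, 0, 0],
    [-6, 0, 0, 0, 0, 0, 0],
    [-7, 0, 0, 0, 0, 0, 0],
    [-8, 0, 0, 0, 0, 0, 0],
    [-9, 0, 0, 0, 0, 0, 0]
  ]
}}

```text
clock: 15.05
tcp_pos: [0.5689, 0.0516, 0.0472]
orientation: [-0.133, -3.139, -0.0]
contact_force: [-1.9, 0.9, -0.4]
grip_width: 0.0
gripper_force: 0.8
```

Call:
{"api": "step_arm", "payload": {
  "moves": [
    [10, -20, 0, 0, 0, 0, 0],
    [13, -65, 0, 0, 0, 0, 0],
    [14, -110, 0, 0, 0, 0, 0],
    [10, -136, 0, 0, 0, 0, 0],
    [6, -136, 0, 0, 0, 0, 0],
    [3, -136, 0, 0, 0, 0, 0],
    [0, -136, 0, 0, 0, 0, 0],
    [-2, -136, 0, 0, 0, 0, 0]
  ]
}}

```text
clock: 15.85
tcp_pos: [0.5595, -0.0828, 0.0471]
orientation: [-0.13, -3.138, -0.001]
contact_force: [-2.2, -1.5, -0.2]
grip_width: -0.0004
gripper_force: 1.1
```

```bash
python3 -c "
from h import *; st(); basket()"
```

```text
t 15.85 tcp pullout [-83.1 -68.5] z 47.1 F [-2.08 -1.68 -0.2 ] w -0.0003733546896934208
R [[-0.997, 0.083, -0.001], [0.083, 0.997, 0.0], [0.001, 0.0, -1.0]]
jars [[-17.3, 59.3], [-16.7, 4.0]] [349, 323]
jar yaw 0.66
far edge x0 -19.6 yaw 11.97 deg  rimL -35.3 rimR -9.9 y range [-9.9 92.4]
```

Call:
{"api": "step_arm", "payload": {
  "moves": [
    [10, 20, 0, 0, 0, 0, 0],
    [13, 65, 0, 0, 0, 0, 0],
    [14, 110, 0, 0, 0, 0, 0],
    [10, 137, 0, 0, 0, 0, 0],
    [6, 137, 0, 0, 0, 0, 0],
    [3, 137, 0, 0, 0, 0, 0],
    [2, 137, 0, 0, 0, 0, 0],
    [1, 137, 0, 0, 0, 0, 0]
  ]
}}

```text
clock: 16.7
tcp_pos: [0.5701, 0.051, 0.0473]
orientation: [0.136, 3.139, -0.001]
contact_force: [-0.0, 0.4, 0.4]
grip_width: -0.0002
gripper_force: 0.0
```

Call:
{"api": "step_arm", "payload": {
  "moves": [
    [-0.7, 0, 0, 0, 0, 0, 0],
    [-1.4, 0, 0, 0, 0, 0, 0],
    [-2, 0, 0, 0, 0, 0, 0],
    [-2, 0, 0, 0, 0, 0, 0]
  ]
}}

```text
clock: 17.1
tcp_pos: [0.5718, 0.0519, 0.0472]
orientation: [-0.134, -3.138, 0.0]
contact_force: [-1.0, 0.1, 0.1]
grip_width: 0.0
gripper_force: 0.6
```

Call:
{"api": "step_arm", "payload": {
  "moves": [
    [-0.7, 0, 0, 0, 0, 0, 0],
    [-1.4, 0, 0, 0, 0, 0, 0],
    [-2, 0, 0, 0, 0, 0, 0],
    [-2, 0, 0, 0, 0, 0, 0]
  ]
}}

```text
clock: 17.5
tcp_pos: [0.574, 0.0525, 0.0472]
orientation: [-0.133, -3.139, -0.0]
contact_force: [-2.6, 1.3, -0.7]
grip_width: 0.0001
gripper_force: 0.8
```

Call:
{"api": "step_arm", "payload": {
  "moves": [
    [-0.7, 0, 0, 0, 0, 0, 0],
    [-1.4, 0, 0, 0, 0, 0, 0],
    [-2, 0, 0, 0, 0, 0, 0],
    [-2, 0, 0, 0, 0, 0, 0]
  ]
}}

```text
clock: 17.9
tcp_pos: [0.5747, 0.0525, 0.0472]
orientation: [-0.132, -3.136, -0.001]
contact_force: [-5.3, 2.3, 2.8]
grip_width: 0.0002
gripper_force: 3.0
```

Call:
{"api": "step_arm", "payload": {
  "moves": [
    [-0.5, 0, 0, 0, 0, 0, 0],
    [-1, 0, 0, 0, 0, 0, 0],
    [-1, 0, 0, 0, 0, 0, 0]
  ]
}}

```text
clock: 18.2
tcp_pos: [0.5749, 0.0525, 0.0471]
orientation: [-0.132, -3.134, -0.001]
contact_force: [-8.7, 2.0, 6.3]
grip_width: -0.0001
gripper_force: 4.4
```

Call:
{"api": "step_arm", "payload": {
  "moves": [
    [-0.5, 0, 0, 0, 0, 0, 0],
    [-1, 0, 0, 0, 0, 0, 0],
    [-1, 0, 0, 0, 0, 0, 0]
  ]
}}

```text
clock: 18.5
tcp_pos: [0.5758, 0.0526, 0.0471]
orientation: [-0.132, -3.134, -0.001]
contact_force: [-8.8, 3.7, 4.9]
grip_width: -0.0002
gripper_force: 4.4
```

Call:
{"api": "step_arm", "payload": {
  "moves": [
    [-0.5, 0, 0, 0, 0, 0, 0],
    [-1, 0, 0, 0, 0, 0, 0],
    [-1, 0, 0, 0, 0, 0, 0]
  ]
}}

```text
clock: 18.8
tcp_pos: [0.5773, 0.0525, 0.0471]
orientation: [-0.132, -3.135, -0.001]
contact_force: [-7.2, 3.9, 5.0]
grip_width: 0.0002
gripper_force: 3.6
```

Call:
{"api": "step_arm", "payload": {
  "moves": [
    [-0.5, 0, 0, 0, 0, 0, 0],
    [-1, 0, 0, 0, 0, 0, 0],
    [-1, 0, 0, 0, 0, 0, 0]
  ]
}}

```text
clock: 19.1
tcp_pos: [0.5781, 0.0525, 0.0471]
orientation: [-0.132, -3.135, -0.001]
contact_force: [-6.5, 3.8, 4.8]
grip_width: -0.0002
gripper_force: 3.9
```

Call:
{"api": "step_arm", "payload": {
  "moves": [
    [-0.5, 0, 0, 0, 0, 0, 0],
    [-1, 0, 0, 0, 0, 0, 0],
    [-1, 0, 0, 0, 0, 0, 0]
  ]
}}

```text
clock: 19.4
tcp_pos: [0.5786, 0.0526, 0.0471]
orientation: [-0.132, -3.134, -0.002]
contact_force: [-9.6, 3.3, 7.8]
grip_width: 0.0
gripper_force: 4.8
```

Call:
{"api": "step_arm", "payload": {
  "moves": [
    [-0.5, 0, 0, 0, 0, 0, 0],
    [-1, 0, 0, 0, 0, 0, 0],
    [-1, 0, 0, 0, 0, 0, 0]
  ]
}}

```text
clock: 19.7
tcp_pos: [0.5791, 0.0528, 0.0471]
orientation: [-0.131, -3.133, -0.002]
contact_force: [-10.4, 3.9, 8.3]
grip_width: 0.0002
gripper_force: 5.5
```

```bash
python3 -c "
from h import *; st(); basket()"
```

```text
t 19.7 tcp pullout [-75.   68.2] z 47.1 F [-10.72   2.97   8.3 ] w 0.0002470552076820217
R [[-0.996, 0.084, -0.006], [0.084, 0.996, 0.001], [0.006, 0.001, -1.0]]
jars [[-10.8, 3.1], [-13.2, -54.3]] [345, 348]
jar yaw -2.41
far edge x0 -19.9 yaw -7.48 deg  rimL -15.0 rimR -30.8 y range [-87.1  22.2]
```

```bash
cat >> h.py <<'E'
def rollers():
    f,K,R,t=cam('side');hsv=cv2.cvtColor(f['image'],cv2.COLOR_RGB2HSV)
    o=((hsv[...,0]<16)&(hsv[...,1]>120)&(hsv[...,2]>80)).astype(np.uint8); z=np.zeros_like(o); z[185:228,345:402]=o[185:228,345:402]
    n,l,s,c=cv2.connectedComponentsWithStats(z); print('rollers',[(int(s[i,4]),c[i].round(1).tolist()) for i in range(1,n) if s[i,4]>3]); return f
E
python3 -c "
from h import *; f=rollers(); cv2.imwrite('pics/s3.png',cv2.resize(f['image'][170:290,270:430,::-1],None,fx=5,fy=5,interpolation=cv2.INTER_CUBIC))"
```

```text
rollers [(16, [357.5, 195.5]), (18, [390.2, 216.4])]
```

View pics/s3.png

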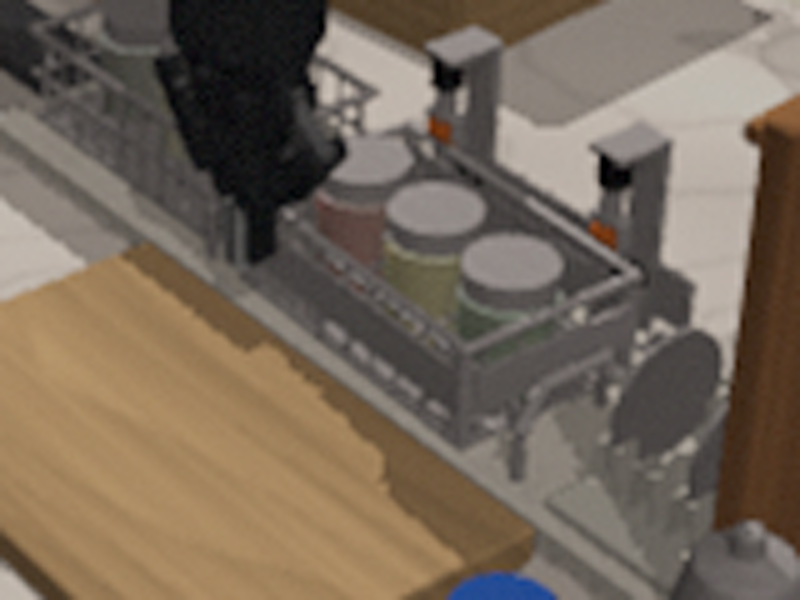

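The picture shows the finger on the left end of the near band, at crop pixel (260,240). The far rim is running under the left roller at (440,128), and the right roller at (605,232) is just short of it. I'll keep pushing gently.

Call:
{"api": "step_arm", "payload": {
  "moves": [
    [-0.4, 0, 0, 0, 0, 0, 0],
    [-0.8, 0, 0, 0, 0, 0, 0],
    [-0.8, 0, 0, 0, 0, 0, 0]
  ]
}}

```text
clock: 20.1
tcp_pos: [0.5798, 0.053, 0.047]
orientation: [-0.131, -3.133, -0.002]
contact_force: [-10.0, 3.5, 8.4]
grip_width: -0.0001
gripper_force: 5.7
```

Call:
{"api": "step_arm", "payload": {
  "moves": [
    [-0.4, 0, 0, 0, 0, 0, 0],
    [-0.8, 0, 0, 0, 0, 0, 0],
    [-0.8, 0, 0, 0, 0, 0, 0]
  ]
}}

```text
clock: 20.4
tcp_pos: [0.5804, 0.0531, 0.0469]
orientation: [-0.131, -3.133, -0.002]
contact_force: [-10.5, 5.0, 7.5]
grip_width: -0.0002
gripper_force: 5.7
```

Call:
{"api": "step_arm", "payload": {
  "moves": [
    [-0.4, 0, 0, 0, 0, 0, 0],
    [-0.8, 0, 0, 0, 0, 0, 0],
    [-0.8, 0, 0, 0, 0, 0, 0]
  ]
}}

```text
clock: 20.7
tcp_pos: [0.5816, 0.0533, 0.0469]
orientation: [-0.13, -3.133, -0.003]
contact_force: [-10.1, 4.3, 6.6]
grip_width: -0.0003
gripper_force: 5.0
```

Call:
{"api": "step_arm", "payload": {
  "moves": [
    [-0.4, 0, 0, 0, 0, 0, 0],
    [-0.8, 0, 0, 0, 0, 0, 0],
    [-0.8, 0, 0, 0, 0, 0, 0]
  ]
}}

```text
clock: 21.0
tcp_pos: [0.5823, 0.0535, 0.0468]
orientation: [-0.13, -3.133, -0.003]
contact_force: [-9.2, 5.9, 5.6]
grip_width: -0.0003
gripper_force: 5.3
```

```bash
python3 -c "
from h import *; st(); basket(); rollers()"
```

```text
t 21.0 tcp pullout [-71.9  69.1] z 46.8 F [-9.65  5.09  5.57] w -0.00025221470967875024
R [[-0.997, 0.083, -0.006], [0.083, 0.997, 0.002], [0.006, 0.002, -1.0]]
jars [[-9.1, 2.8], [-13.1, -54.1]] [346, 347]
jar yaw -4.0
far edge x0 -18.0 yaw -6.63 deg  rimL -14.0 rimR -28.0 y range [-87.8  22.8]
rollers [(16, [357.5, 195.5]), (19, [390.1, 216.3])]
```

Call:
{"api": "step_arm", "payload": {
  "moves": [
    [-0.4, -0.4, 0, 0, 0, 0, 0],
    [-0.8, -0.8, 0, 0, 0, 0, 0],
    [-0.8, -0.8, 0, 0, 0, 0, 0]
  ]
}}

```text
clock: 21.4
tcp_pos: [0.5832, 0.0534, 0.0469]
orientation: [-0.129, -3.133, -0.004]
contact_force: [-9.0, 7.4, 5.6]
grip_width: -0.0
gripper_force: 5.2
```

Call:
{"api": "step_arm", "payload": {
  "moves": [
    [-0.4, 0, 0, 0, 0, 0, 0],
    [-0.8, 0, 0, 0, 0, 0, 0],
    [-0.8, 0, 0, 0, 0, 0, 0]
  ]
}}

```text
clock: 21.7
tcp_pos: [0.5846, 0.0534, 0.0469]
orientation: [-0.129, -3.135, -0.004]
contact_force: [-7.3, 7.8, 3.3]
grip_width: -0.0001
gripper_force: 4.3
```

Call:
{"api": "step_arm", "payload": {
  "moves": [
    [-0.4, 0, 0, 0, 0, 0, 0],
    [-0.8, 0, 0, 0, 0, 0, 0],
    [-0.8, 0, 0, 0, 0, 0, 0]
  ]
}}

```text
clock: 22.0
tcp_pos: [0.5862, 0.0523, 0.0468]
orientation: [-0.13, -3.136, -0.003]
contact_force: [-3.3, 4.6, -1.5]
grip_width: 0.0001
gripper_force: 2.4
```

```bash
python3 -c "
from h import *; st(); basket(); rollers()"
```

```text
t 22.0 tcp pullout [-68.   68.3] z 46.8 F [-3.64  4.33 -1.47] w 9.890902442258346e-05
R [[-0.997, 0.083, -0.003], [0.083, 0.997, 0.002], [0.003, 0.002, -1.0]]
jars [[-6.5, 2.0], [-11.2, -54.7]] [338, 348]
jar yaw -4.8
far edge x0 -14.2 yaw -7.50 deg  rimL -9.3 rimR -25.1 y range [-88.8  25.8]
rollers [(18, [357.2, 195.9]), (20, [390.0, 215.7])]
```

Call:
{"api": "step_arm", "payload": {
  "moves": [
    [-0.5, -0.3, 0, 0, 0, 0, 0],
    [-1, -0.6, 0, 0, 0, 0, 0],
    [-1, -0.6, 0, 0, 0, 0, 0]
  ]
}}

```text
clock: 22.4
tcp_pos: [0.5874, 0.0511, 0.0469]
orientation: [-0.131, -3.136, -0.002]
contact_force: [-4.4, 5.1, 0.4]
grip_width: -0.0003
gripper_force: 2.7
```

Call:
{"api": "step_arm", "payload": {
  "moves": [
    [-0.5, 0, 0, 0, 0, 0, 0],
    [-1, 0, 0, 0, 0, 0, 0],
    [-1, 0, 0, 0, 0, 0, 0]
  ]
}}

```text
clock: 22.7
tcp_pos: [0.5879, 0.051, 0.0468]
orientation: [-0.131, -3.136, -0.002]
contact_force: [-5.6, 6.4, 0.6]
grip_width: -0.0001
gripper_force: 3.4
```

```bash
python3 -c "
from h import *; st(); basket(); rollers()"
```

```text
t 22.7 tcp pullout [-66.1  67.2] z 46.8 F [-6.11  5.88  0.56] w -6.490738470470134e-05
R [[-0.997, 0.083, -0.003], [0.083, 0.997, 0.002], [0.003, 0.001, -1.0]]
jars [[-5.3, 2.1], [-11.1, -54.8]] [344, 347]
jar yaw -5.83
far edge x0 -13.4 yaw -2.56 deg  rimL -13.7 rimR -19.1 y range [-89.1  22.8]
rollers [(18, [357.2, 196.2]), (19, [390.1, 215.8])]
```

Call:
{"api": "step_arm", "payload": {
  "moves": [
    [12, 0, 0, 0, 0, 0, 0],
    [26, -20, 0, 0, 0, 0, 0],
    [26, -65, 0, 0, 0, 0, 0],
    [26, -110, 0, 0, 0, 0, 0],
    [24, -136, 0, 0, 0, 0, 0],
    [21, -136, 0, 0, 0, 0, 0],
    [18, -136, 0, 0, 0, 0, 0],
    [16, -136, 0, 0, 0, 0, 0]
  ]
}}

```text
clock: 23.6
tcp_pos: [0.5628, -0.0836, 0.0475]
orientation: [0.131, 3.138, 0.001]
contact_force: [-0.0, -0.3, -0.6]
grip_width: 0.0003
gripper_force: 0.0
```

```bash
python3 -c "
from h import *; st(); basket(); rollers()"
```

```text
t 23.6 tcp pullout [-79.8 -69. ] z 47.5 F [ 0.03 -0.33 -0.59] w 0.00030991911487944344
R [[-0.997, 0.083, 0.001], [0.083, 0.997, 0.0], [-0.001, 0.001, -1.0]]
jars [[-0.2, 59.0], [-5.0, 3.1]] [345, 325]
jar yaw -4.84
far edge x0 -7.1 yaw 2.78 deg  rimL -13.0 rimR -7.2 y range [-11.7  95.2]
rollers [(18, [390.1, 215.9])]
```

Call:
{"api": "step_arm", "payload": {
  "moves": [
    [-1, 0, 0, 0, 0, 0, 0],
    [-2, 0, 0, 0, 0, 0, 0],
    [-2.5, 0, 0, 0, 0, 0, 0],
    [-2.5, 0, 0, 0, 0, 0, 0]
  ]
}}

```text
clock: 24.1
tcp_pos: [0.5639, -0.0843, 0.0471]
orientation: [-0.132, -3.138, -0.001]
contact_force: [-2.3, 1.5, 1.0]
grip_width: -0.0
gripper_force: 1.1
```

Call:
{"api": "step_arm", "payload": {
  "moves": [
    [-0.6, 0, 0, 0, 0, 0, 0],
    [-1.2, 0, 0, 0, 0, 0, 0],
    [-1.5, 0, 0, 0, 0, 0, 0],
    [-1.5, 0, 0, 0, 0, 0, 0]
  ]
}}

```text
clock: 24.5
tcp_pos: [0.5651, -0.0855, 0.0471]
orientation: [-0.134, -3.137, 0.0]
contact_force: [-5.9, 1.7, 1.9]
grip_width: -0.0005
gripper_force: 2.5
```

Call:
{"api": "step_arm", "payload": {
  "moves": [
    [-0.5, 0, 0, 0, 0, 0, 0],
    [-1, 0, 0, 0, 0, 0, 0],
    [-1, 0, 0, 0, 0, 0, 0]
  ]
}}

```text
clock: 24.8
tcp_pos: [0.5659, -0.086, 0.047]
orientation: [-0.134, -3.137, 0.001]
contact_force: [-5.1, 0.8, 2.3]
grip_width: 0.0003
gripper_force: 2.8
```

Call:
{"api": "step_arm", "payload": {
  "moves": [
    [-0.5, 0, 0, 0, 0, 0, 0],
    [-1, 0, 0, 0, 0, 0, 0],
    [-1, 0, 0, 0, 0, 0, 0]
  ]
}}

```text
clock: 25.1
tcp_pos: [0.5668, -0.0865, 0.0471]
orientation: [-0.135, -3.137, 0.002]
contact_force: [-6.6, -0.5, 2.4]
grip_width: -0.0
gripper_force: 2.8
```

Call:
{"api": "step_arm", "payload": {
  "moves": [
    [-0.5, 0, 0, 0, 0, 0, 0],
    [-1, 0, 0, 0, 0, 0, 0],
    [-1, 0, 0, 0, 0, 0, 0]
  ]
}}

```text
clock: 25.4
tcp_pos: [0.5683, -0.0869, 0.0471]
orientation: [-0.135, -3.138, 0.002]
contact_force: [-4.6, -2.2, 0.8]
grip_width: 0.0001
gripper_force: 2.1
```

Call:
{"api": "step_arm", "payload": {
  "moves": [
    [-0.7, 0, 0, 0, 0, 0, 0],
    [-1.4, 0, 0, 0, 0, 0, 0],
    [-1.4, 0, 0, 0, 0, 0, 0]
  ]
}}

```text
clock: 25.7
tcp_pos: [0.569, -0.0873, 0.047]
orientation: [-0.136, -3.137, 0.002]
contact_force: [-6.4, -3.5, 3.4]
grip_width: 0.0003
gripper_force: 3.0
```

Call:
{"api": "step_arm", "payload": {
  "moves": [
    [-0.7, 0, 0, 0, 0, 0, 0],
    [-1.4, 0, 0, 0, 0, 0, 0],
    [-1.4, 0, 0, 0, 0, 0, 0]
  ]
}}

```text
clock: 26.0
tcp_pos: [0.5705, -0.0877, 0.047]
orientation: [-0.136, -3.137, 0.003]
contact_force: [-6.0, -3.1, 1.5]
grip_width: 0.0
gripper_force: 2.8
```

Call:
{"api": "step_arm", "payload": {
  "moves": [
    [-0.7, 0, 0, 0, 0, 0, 0],
    [-1.4, 0, 0, 0, 0, 0, 0],
    [-1.4, 0, 0, 0, 0, 0, 0]
  ]
}}

```text
clock: 26.3
tcp_pos: [0.5733, -0.0869, 0.0472]
orientation: [0.135, 3.138, -0.002]
contact_force: [-2.8, -2.4, -0.3]
grip_width: 0.0002
gripper_force: 1.1
```

```bash
python3 -c "
from h import *; st(); basket(); rollers()"
```

```text
t 26.3 tcp pullout [-69.  -71.5] z 47.2 F [-2.54 -2.64 -0.31] w 0.0002053129319342973
R [[-0.996, 0.086, 0.001], [0.086, 0.996, -0.001], [-0.001, -0.001, -1.0]]
jars [[0.6, 58.1], [-0.6, 2.1]] [347, 333]
jar yaw -1.19
far edge x0 -1.5 yaw 7.78 deg  rimL -12.7 rimR 3.7 y range [-13.6  91.3]
rollers [(19, [390.2, 216.1])]
```

Call:
{"api": "step_arm", "payload": {
  "moves": [
    [-0.7, 0, 0, 0, 0, 0, 0],
    [-1.4, 0, 0, 0, 0, 0, 0],
    [-1.4, 0, 0, 0, 0, 0, 0]
  ]
}}

```text
clock: 26.7
tcp_pos: [0.5752, -0.0856, 0.0475]
orientation: [0.133, 3.138, 0.0]
contact_force: [-1.2, -0.6, 0.4]
grip_width: 0.0004
gripper_force: 0.5
```

Call:
{"api": "step_arm", "payload": {
  "moves": [
    [-0.7, 0, 0, 0, 0, 0, 0],
    [-1.4, 0, 0, 0, 0, 0, 0],
    [-1.4, 0, 0, 0, 0, 0, 0]
  ]
}}

```text
clock: 27.0
tcp_pos: [0.5761, -0.0858, 0.0474]
orientation: [0.133, 3.138, 0.0]
contact_force: [-2.9, -0.2, 0.8]
grip_width: 0.0002
gripper_force: 1.0
```

Call:
{"api": "step_arm", "payload": {
  "moves": [
    [-0.7, 0, 0, 0, 0, 0, 0],
    [-1.4, 0, 0, 0, 0, 0, 0],
    [-1.4, 0, 0, 0, 0, 0, 0]
  ]
}}

```text
clock: 27.3
tcp_pos: [0.5771, -0.0861, 0.0473]
orientation: [-0.133, -3.138, -0.0]
contact_force: [-2.9, -0.9, 1.7]
grip_width: 0.0002
gripper_force: 1.6
```

Call:
{"api": "step_arm", "payload": {
  "moves": [
    [-0.5, 0, 0, 0, 0, 0, 0],
    [-1, 0, 0, 0, 0, 0, 0],
    [-1, 0, 0, 0, 0, 0, 0]
  ]
}}

```text
clock: 27.6
tcp_pos: [0.5771, -0.086, 0.0471]
orientation: [-0.133, -3.136, -0.001]
contact_force: [-5.4, -1.6, 4.6]
grip_width: -0.0001
gripper_force: 3.1
```

Call:
{"api": "step_arm", "payload": {
  "moves": [
    [-0.5, 0, 0, 0, 0, 0, 0],
    [-1, 0, 0, 0, 0, 0, 0],
    [-1, 0, 0, 0, 0, 0, 0]
  ]
}}

```text
clock: 27.9
tcp_pos: [0.5771, -0.086, 0.0469]
orientation: [-0.133, -3.134, -0.001]
contact_force: [-8.8, 1.9, 7.1]
grip_width: 0.0
gripper_force: 4.3
```

```bash
python3 -c "
from h import *; st(); basket(); rollers()"
```

```text
t 27.9 tcp pullout [-65.3 -70.3] z 46.9 F [-8.9   1.12  7.11] w 1.829847479574652e-05
R [[-0.996, 0.085, -0.004], [0.085, 0.996, 0.001], [0.004, 0.0, -1.0]]
jars [[0.9, 58.1], [1.3, 2.2]] [347, 314]
jar yaw 0.4
far edge x0 -2.1 yaw 8.59 deg  rimL -14.2 rimR 4.0 y range [-13.2  90.9]
rollers [(20, [390.2, 216.4])]
```

Call:
{"api": "step_arm", "payload": {
  "moves": [
    [10, 10, 0, 0, 0, 0, 0],
    [18, 50, 0, 0, 0, 0, 0],
    [18, 95, 0, 0, 0, 0, 0],
    [15, 137, 0, 0, 0, 0, 0],
    [9, 137, 0, 0, 0, 0, 0],
    [6, 137, 0, 0, 0, 0, 0],
    [4, 137, 0, 0, 0, 0, 0],
    [3, 137, 0, 0, 0, 0, 0]
  ]
}}

```text
clock: 28.8
tcp_pos: [0.5881, 0.0488, 0.0473]
orientation: [0.137, 3.138, -0.001]
contact_force: [0.6, -0.2, -0.2]
grip_width: 0.0
gripper_force: 0.0
```

Call:
{"api": "step_arm", "payload": {
  "moves": [
    [-0.7, 0, 0, 0, 0, 0, 0],
    [-1.4, 0, 0, 0, 0, 0, 0],
    [-1.4, 0, 0, 0, 0, 0, 0]
  ]
}}

```text
clock: 29.1
tcp_pos: [0.5884, 0.0494, 0.047]
orientation: [-0.135, -3.137, 0.001]
contact_force: [-3.4, -1.1, 0.7]
grip_width: 0.0001
gripper_force: 1.2
```

Call:
{"api": "step_arm", "payload": {
  "moves": [
    [-0.5, 0, 0, 0, 0, 0, 0],
    [-1, 0, 0, 0, 0, 0, 0],
    [-1, 0, 0, 0, 0, 0, 0]
  ]
}}

```text
clock: 29.4
tcp_pos: [0.5885, 0.0496, 0.0469]
orientation: [-0.134, -3.135, 0.001]
contact_force: [-6.0, -2.1, 4.2]
grip_width: 0.0
gripper_force: 3.0
```

Call:
{"api": "step_arm", "payload": {
  "moves": [
    [-0.5, 0, 0, 0, 0, 0, 0],
    [-1, 0, 0, 0, 0, 0, 0],
    [-1, 0, 0, 0, 0, 0, 0]
  ]
}}

```text
clock: 29.7
tcp_pos: [0.5885, 0.0497, 0.0468]
orientation: [-0.134, -3.133, 0.001]
contact_force: [-8.2, -2.2, 6.5]
grip_width: -0.0003
gripper_force: 4.4
```

The left corner is stiff from first contact, so both corners are against their stops. Next I retract and check.

Call:
{"api": "step_arm", "payload": {
  "moves": [
    [5, 0, 0, 0, 0, 0, 0],
    [25, 0, 0, 0, 0, 0, 0],
    [60, 0, -10, 0, 0, 0, 0],
    [90, 10, -50, 0, 0, 0, 0],
    [110, 50, -90, 0, 0, 0, 0],
    [120, 90, -120, 0, 0, 0, 0],
    [120, 120, -140, 0, 0, 0, 0],
    [120, 120, -140, 0, 0, 0, 0]
  ]
}}

```text
clock: 30.5
tcp_pos: [0.4841, 0.1882, 0.1916]
orientation: [0.119, 3.131, 0.013]
contact_force: [0.8, 0.3, 0.1]
grip_width: -0.0003
gripper_force: 0.0
```

```bash
python3 -c "
from h import *; st(); basket(); f=rollers(); cv2.imwrite('pics/s4.png',cv2.resize(f['image'][170:290,270:430,::-1],None,fx=5,fy=5,interpolation=cv2.INTER_CUBIC))"
```

```text
t 30.5 tcp pullout [-181.1  195.1] z 191.6 F [0.75 0.33 0.13] w -0.00031550489046802227
R [[-0.997, 0.076, 0.009], [0.076, 0.997, 0.008], [-0.008, 0.008, -1.0]]
jars [[0.9, 58.1], [0.8, 0.7], [0.5, -55.9]] [348, 342, 350]
jar yaw -0.25
far edge x0 -10.2 yaw 0.58 deg  rimL -13.8 rimR -12.6 y range [-88.3  90.8]
rollers [(18, [357.2, 196.2]), (19, [390.1, 216.3])]
```

View pics/s4.png

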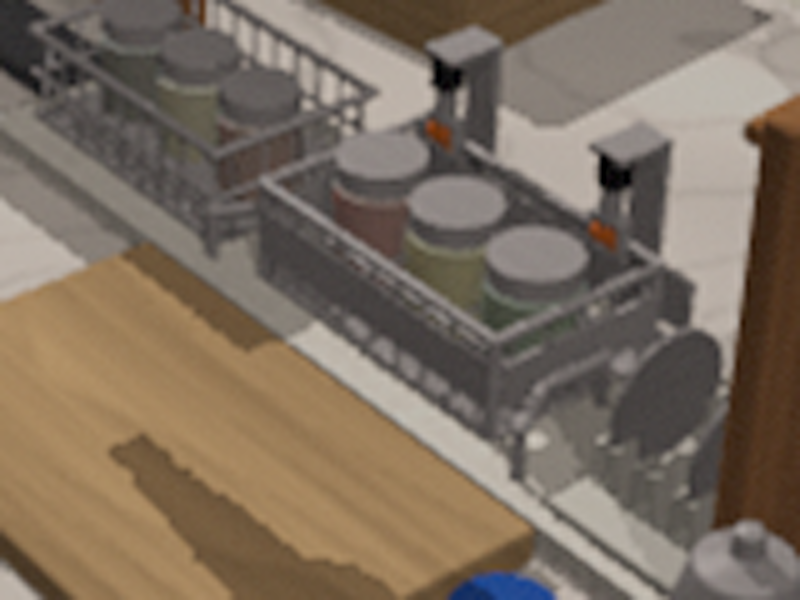

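The basket is square and seated. Its far rim is past both rollers, at crop pixels (438,132) and (603,234), and both rollers are down. The jars are upright and the gripper is clear.

```bash
python3 -c "
from bench import r; print(r.hand_in())"
```

```text
the job is handed in; nothing more can be done
None
```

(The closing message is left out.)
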